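# Stopper the treat canister and keep its cup cap in hand

## Robot

A 6-joint arm with a two-finger parallel gripper is mounted at the origin on the work surface. World frame = base frame: x ahead of the robot, y to its left, z up, the work surface at z = 0. Lengths are in m, angles in rad, forces in N, time in s.
With the tool pointing down it reaches from about 0.325 to 0.775 m from the base axis. Payload 5.5 kg.
Tool frame: the origin (TCP) lies between the finger pads; the fingertips stand 8 mm ahead of it and the grasp point (between the pads) lies 11 mm behind it (tcp_to_tips is the distance from the TCP to the fingertips, in m); z points along the fingers, y is the direction in which the jaws open and shut (so a half turn about z gives the same grasp; the last joint's range is limited). The gripper opens to 88 mm and grips with 3 to 60 N. Pads are 20 mm wide; open, the fingers measure 115 mm over their backs; the gripper's body (75 mm by 178 mm) begins 61 mm behind the grasp point.
Start: joints at [-1.238, 0.091, 1.231, -0, 1.82, -0.057], TCP at [0.228, -0.555, 0.231] pointing down, gripper open.
Joint ranges: [-2.87, 2.87], [-0.86, 2.18], [0.17, 2.46], [-1.51, 4.65], [0.06, 2.69], [-2.65, 2.65]. Speed limits (rad/s): [2.57, 2.57, 3.01, 3.14, 3.14, 3.14].

## Interface

Orientations are given as a unit quaternion [w, x, y, z].
In Python, from bench import * gives the robot as it stands. Calls block until the motion is done:
- move_to(position, orientation): joint-space move of the TCP to a pose.
- move_l(position, speed=0.15, orientation=None): straight line of the TCP; orientation=None keeps the orientation; speed is the mean speed in m/s.
- movej(angles): joint-space move.
- gripper_open() and close(): open the fingers fully, or close them until they stop; the grip force is fixed at half the most.
- hold(seconds).
- inverse_kinematics(position, orientation): joint angles nearest the present ones, or None.
- state(): the state.
- get_image(name): name is "scene" or "top" or "wrist"; returns a dict with "frame" (400x640x3 uint8, blue, green, red), "depth" (400x640 float32, m along the optical axis (not along the pixel's ray), 0 where there is no reading), "camera_matrix" (3x3 intrinsics, pixels), "view" (4x4, takes a point from world to camera coordinates). Camera axes: x right, y up, looking along -z (the intrinsics and any distortion apply to the point x, -y, -z); pixel columns grow to the right and rows downward; lengths in m; the calibration is good to about 2 mm. A picture is of the moment at which its call begins.
A pose or a line that the arm cannot do raises IKError and nothing moves.
- job_done(): hands the job in, once; it reports no verdict.
The state is a dict: "time": time; "joint_pos": joint angles; "dq": joint speeds; "joint_torque": joint torques, N m; "ee_pos": TCP position; "ee_rot": TCP orientation; "ft_force": force on the tool from outside, world axes, zero at the start; "moment": the same for the moment, N m; "finger_gap": finger opening in m.
Only numpy, scipy, OpenCV 4.12 (cv2) and the standard library are available. Lean on these libraries where they do the work, as an engineer would, in place of code of your own. Each camera call takes 0.05 s, during which the arm holds its last target. There are 200 camera calls.

## Task

The parrot's treat canister stands open: take its lid set, the wooden stopper with the steel cup cap nested on top, off the freely turning tray in one piece, and lower the stopper fully home in the canister's mouth before letting go, not dropping it in. Then lift the cup cap off alone, without touching the stopper once they are apart, so that the stopper stays fully home and the treats stay dry; finish while still holding the cap, mouth down and still, about 10 cm above where it sat. Leave the canister standing in its place, and the toys on the tray, the treat dispenser and the perch tile where they are.

Things in the scene. Friction and masses are not known exactly. Their poses are not given: they have to be found in the camera images.
- stopper_rim (a point): centre of the rim of the dark wooden stopper (inner lid). The rim is a disc, 62 mm diameter, 13 mm thick, the widest part of the lid set, gripped across its side. Below it a plug of 46 mm diameter (foot tapered to 40) reaches 20 mm down; its foot stands on the tray. On the rim, hidden inside the cap, a boss of 48 mm diameter, 6 mm high, with a small knob. z up its axis. 90 g, not tied to the cap
- cap_middle (a point): centre of the steel cup cap (outer lid), half-way up: an upside-down cup, 57 mm diameter, 50 mm high, mouth down. It stands loose on top of the stopper's rim with 2 mm play around the boss: nested, this point is 31.5 mm above stopper_rim. Fingers reaching below the cap's mouth meet the wider stopper rim. z points to its closed top. 80 g
- stopper: the stopper, origin at the centre of its plug's foot (26.5 mm below stopper_rim), z up its axis
- cap: the cup cap, origin at the centre of its open mouth (25 mm below cap_middle), z to its closed top
- canister_mouth (a point): centre of the open mouth of the steel treat canister, at its rim, 105 mm above the work surface. A plain round can, 56 mm outer and 50 mm inner diameter, pellets inside up to 67 mm. The plug enters with 2 mm to spare all round and the stopper's rim comes to rest on the can's rim: fully home, stopper_rim is 6.5 mm above this point
- canister: the canister, origin at the centre of its underside, z up; loose, about 0.3 kg, stands on the work surface
- spinner_top (a point): centre of the top of the tray, a round bamboo lazy Susan of 240 mm diameter, its top 32 mm above the work surface. It stays in place but turns freely about the vertical at the lightest touch, and carries the lid set 55 to 73 mm from its centre
- spinner: the lazy Susan, origin on the work surface at its centre, z up; x and y turn with the tray. The lid set stands towards its +x, the toys towards its -x
- chew_ring: pink chew ring, 60 mm across, 13 mm high, lying on the tray; origin at the centre of its underside
- cube: maple cube, 32 mm, on the tray; origin at the centre of its underside
- ring_place (a point): the point of the tray, turning with it, near which the chew ring lies
- cube_place (a point): the point of the tray, turning with it, near which the cube stands
- dispenser: green treat dispenser, 130 by 100 mm foot, 132 mm high, loose; origin at the centre of its underside
- perch_tile: white ceramic tile, 100 mm square, with a wooden perch bar on two posts, 56 mm high, loose; origin at the centre of its underside
There are look-alikes about, which are no part of the job. Of the things like the dispenser, leave any that is orange; of the rest the larger one is meant. What is shaped like the cap but yellow is not meant.

How it is judged:
On the way, in this order (a step that is already met when the one before it is completed fails the run):
1. the lid set is lifted off the tray in one piece, the stopper held and the cap still nested on it (z of stopper in the frame of spinner_top above 0.02 m and contact force between the fingers and stopper above 0.3 N and distance between stopper and cap below 0.037 m and contact force between stopper and spinner below 0.05 N), for 0.2 s.
2. the stopper, still held and with the cap on it, is lowered into the canister's mouth to within 5 mm of fully home (contact force between the fingers and stopper above 0.3 N and z of stopper_rim in the frame of canister_mouth below 0.0115 m and horizontal distance between stopper and canister_mouth below 0.004 m and distance between stopper and cap below 0.037 m), for 0.05 s.
3. the fingers have let go of both lids: stopper fully home, cap still nested on it (contact force between the fingers and stopper below 0.05 N and contact force between the fingers and cap below 0.05 N and z of stopper_rim in the frame of canister_mouth below 0.0085 m and horizontal distance between stopper and canister_mouth below 0.004 m and distance between stopper and cap below 0.037 m), for 0.2 s.
At the end, for the whole second after the job is handed in: Cap held by the fingers alone, still, mouth down within 20 deg, 60 mm or more above where it sat. Stopper home: rim within 2 mm of the can, 4 mm centred, 4 deg level. Canister upright, moved under 40 mm; toys within 50 mm of their tray places; dispenser and tile moved under 30 mm (contact force between the fingers and cap above 0.5 N and z of cap in the frame of canister_mouth above 0.073 m and height (world z) of cap above 0.178 m and angle between cap's own z axis and vertical below 0.35 rad and linear speed of cap below 0.03 m/s and contact force between cap and stopper below 0.05 N and contact force between cap and canister below 0.05 N and contact force between cap and spinner below 0.05 N and contact force between cap and dispenser below 0.05 N and contact force between cap and perch_tile below 0.05 N and z of stopper_rim in the frame of canister_mouth between 0.0045 and 0.0085 m and horizontal distance between stopper and canister_mouth below 0.004 m and angle between the z axis of stopper and the z axis of canister, either way round below 0.07 rad and angle between canister's own z axis and vertical below 0.07 rad and height (world z) of canister below 0.004 m and distance of canister from where it was at the start of the episode below 0.04 m and linear speed of each of canister, stopper below 0.02 m/s and horizontal distance between chew_ring and ring_place below 0.05 m and horizontal distance between cube and cube_place below 0.05 m and distance of each of dispenser, perch_tile from where it was at the start of the episode below 0.03 m); the arm keeps its last pose, push and grip.
It fails at once if the cap comes away from the stopper while the stopper is not home in the canister (distance between stopper and cap above 0.045 m and (z of stopper_rim in the frame of canister_mouth above 0.0105 m or horizontal distance between stopper and canister_mouth above 0.006 m)).
It fails at once if the stopper is touched while the cap is off it (distance between stopper and cap above 0.045 m and contact force between any of the fingers, the arm and stopper above 0.5 N).
It fails at once if the canister is tipped or pushed out of its place (angle between canister's own z axis and vertical above 0.3 rad or distance of canister from where it was at the start of the episode above 0.04 m).
It fails at once if the ring or the cube is knocked from its place on the tray (distance between chew_ring and ring_place above 0.05 m or distance between cube and cube_place above 0.05 m).
It fails at once if the dispenser or the perch tile is pushed or tipped (distance of any of dispenser, perch_tile from where it was at the start of the episode above 0.03 m or angle between any of dispenser, perch_tile's own z axis and vertical above 0.2 rad).
It also fails if it takes over 58 s, if anything falls off the work surface, if the arm or the gripper's body presses on something with over 40 N, if the wrist force passes 120 N, or if a joint passes its speed limit or range.

## Working session

There is one attempt and no reset: what is moved stays moved. The work goes in short steps, each a Python script; the robot and the scene stay as the last script left them, time stands still between calls to the robot, and variables do not carry over. Pictures are saved under pics/ and viewed, on a budget of 10 in all, crops included, one or two more only if the job needs it, and the job is handed in when it is done.

```bash
mkdir -p pics; ls; cat > h.py <<'E'
from bench import *
import numpy as np, cv2
def cloud(im):
    d=im["depth"];K=im["camera_matrix"];V=np.array(im["view"])
    v,u=np.indices(d.shape)
    x=(u-K[0][2])/K[0][0]*d; y=(v-K[1][2])/K[1][1]*d
    P=np.stack([x,-y,-d,np.ones_like(d)],-1)@np.linalg.inv(V).T
    P=P[...,:3]; P[d<=0]=np.nan
    return P
def down(a): # tool down, jaw (tool y) axis at angle: yaw a
    # x-axis=(cos a, sin a,0), z=-z  -> y = z x x = (sin a, -cos a,0)
    return [0*a,np.cos(a/2),np.sin(a/2),0]
E
python3 - <<'E'
from h import *
s=state();print(s)
for n in("top","scene"):
    im=get_image(n);cv2.imwrite(f"pics/{n}0.png",im["frame"]);np.savez(f"{n}0.npz",P=cloud(im),f=im["frame"])
    print(n,im["camera_matrix"],np.linalg.inv(im["view"])[:3,3], [k for k in im])
E
```

```text
pics
{'time': 0.0, 'joint_pos': array([-1.23767193e+00,  9.18330334e-02,  1.23184391e+00,  1.95479581e-05,
        1.81977797e+00, -5.66900833e-02]), 'dq': array([ 0.00021441,  0.00066747,  0.00179869, -0.0015731 ,  0.00114846,
        0.00031751]), 'joint_torque': array([ 3.79872599e-04, -4.46441281e+01, -4.06449795e+01,  6.98901387e-02,
        2.94030458e-02, -1.53593082e-04]), 'ee_pos': array([ 0.22793296, -0.5547323 ,  0.22954602]), 'ee_rot': array([-9.23555033e-04,  9.81064749e-01,  1.93677803e-01, -1.18904238e-04]), 'ft_force': array([ 1.3025441,  0.5130972, -0.4099128]), 'moment': array([0.00731928, 0.05273504, 0.01797383]), 'finger_gap': 0.08789094920805639}
top [[405.82133072   0.         322.2200259 ]
 [  0.         405.82133072 199.06977367]
 [  0.           0.           1.        ]] [ 0.4634021  -0.0607398   1.07337361] ['frame', 'depth', 'camera_matrix', 'view']
scene [[479.06679148   0.         319.47775814]
 [  0.         479.06679148 200.85173892]
 [  0.           0.           1.        ]] [ 1.40445852 -0.23465717  0.62800987] ['frame', 'depth', 'camera_matrix', 'view']
```

View pics/top0.png

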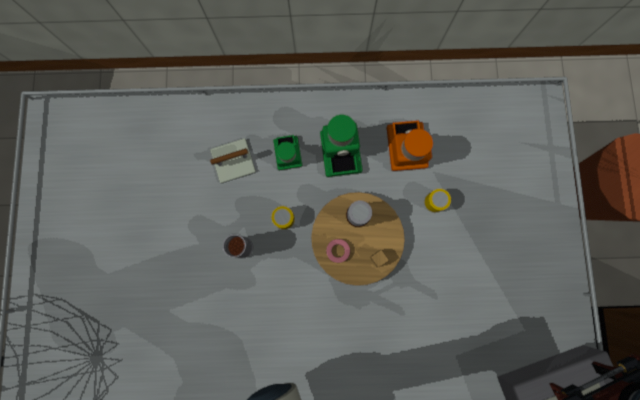

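View pics/scene0.png

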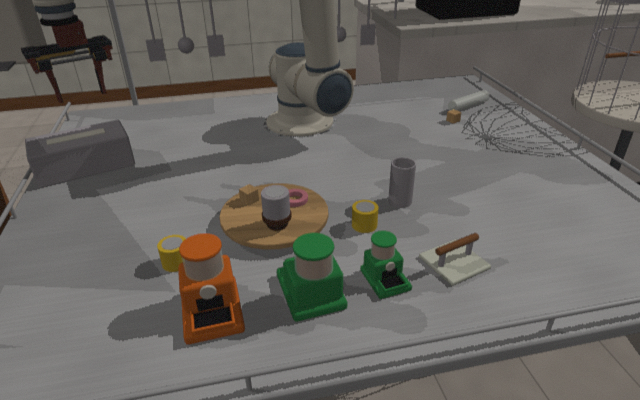

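The top view, with image up = +x and image left = +y, shows:
- canister (237,246)
- lid set (360,212) on the tray (358,238), with the ring (339,250) and cube (380,258)
- large green dispenser (342,147), orange and small green look-alikes beside it
- yellow cap at (283,217)
- tile (232,160)

```bash
cat >> h.py <<'E'
def fitc(xy,it=200,r=None):
    from scipy.optimize import least_squares
    f=lambda p:np.hypot(xy[:,0]-p[0],xy[:,1]-p[1])-(p[2] if r is None else r)
    p0=[*xy.mean(0)]+([0.03] if r is None else [])
    s=least_squares(f,p0,loss="soft_l1",f_scale=.001);return s.x,np.abs(s.fun).mean()
def sel(P,c,R,z0,z1):
    Q=P.reshape(-1,3);m=(np.hypot(Q[:,0]-c[0],Q[:,1]-c[1])<R)&(Q[:,2]>z0)&(Q[:,2]<z1);return Q[m]
E
python3 - <<'E'
from h import *
T=np.load("top0.npz")["P"];S=np.load("scene0.npz")["P"]
for n,(u,v) in dict(can=(237,246),lid=(360,212),tray=(358,238),ring=(330,250),cube=(380,258),disp=(342,130),dispfoot=(342,168),tile=(225,172),ycap=(283,217),orange=(412,145),sgreen=(288,152)).items(): print(n,T[v,u].round(4))
c=T[212,360]
for nm,P in(("top",T),("scene",S)):
    a=sel(P,c,.045,.105,.13); print(nm,"captop",len(a),a.mean(0),np.median(a[:,2]),(a[:,:2].min(0)+a[:,:2].max(0))/2,np.ptp(a[:,:2],0))
    k=sel(P,T[246,237],.06,.095,.115); print(nm,"canrim",len(k),fitc(k[:,:2]),np.median(k[:,2]),(k[:,:2].min(0)+k[:,:2].max(0))/2,np.ptp(k[:,:2],0))
    t=sel(P,T[238,358],.14,.025,.038);print(nm,"tray",(t[:,:2].min(0)+t[:,:2].max(0))/2,np.ptp(t[:,:2],0))
    b=sel(P,c,.05,.070,.100);print(nm,"capside r28.5",len(b),fitc(b[:,:2],r=.0285) if len(b)>5 else 0)
    b=sel(P,T[246,237],.05,.02,.09);b=b[b[:,0]>T[246,237][0]];print(nm,"canside",len(b),fitc(b[:,:2],r=.028) if len(b)>5 else 0)
d=sel(T,T[147,342],.09,.02,.2);print("disp",d.min(0),d.max(0))
d=sel(T,T[160,232],.08,.008,.2);print("tile",d.min(0),d.max(0))
E
```

```text
can [0.5146 0.1487 0.0644]
lid [ 0.5839 -0.1541  0.1145]
tray [ 0.5275 -0.1542  0.031 ]
ring [ 0.4986 -0.0811  0.0471]
cube [ 0.4748 -0.2031  0.0648]
disp [ 0.7824 -0.1178  0.1322]
dispfoot [ 0.7141 -0.1204  0.0245]
tile [0.7163 0.1933 0.0084]
ycap [0.5853 0.0355 0.0484]
orange [ 0.7402 -0.2846  0.1311]
sgreen [0.7441 0.0169 0.0877]
top captop 449 [ 0.58294564 -0.15364206  0.11450133] 0.11466513655427635 [ 0.58297444 -0.15337168] [0.05564719 0.05491706]
top canrim 117 (array([0.51333012, 0.14674626, 0.02624059]), np.float64(0.0007766517361062752)) 0.10375410412108976 [0.51309376 0.1466896 ] [0.05274839 0.05429661]
top tray [ 0.52737665 -0.15408552] [0.23674693 0.23672691]
top capside r28.5 27 (array([ 0.58374843, -0.15448963]), np.float64(0.00018390931007325717))
top canside 197 (array([0.50411244, 0.14497832]), np.float64(0.005127826412290753))
scene captop 432 [ 0.59082652 -0.15423617  0.11387699] 0.11485127560737213 [ 0.58498022 -0.15385286] [0.0592083  0.05568724]
scene canrim 224 (array([0.51579924, 0.14760953, 0.02621236]), np.float64(0.0012545763862284371)) 0.1015155433335333 [0.51551835 0.14742537] [0.05842763 0.0546064 ]
scene tray [ 0.52927327 -0.15331065] [0.24142091 0.23767615]
scene capside r28.5 334 (array([ 0.58348751, -0.15355132]), np.float64(0.0008947024249724425))
scene canside 610 (array([0.51373787, 0.14823935]), np.float64(0.0011021999839465357))
disp [ 0.69465521 -0.17367793  0.02000125] [ 0.82144414 -0.067246    0.13575733]
tile [0.68843585 0.11261035 0.00800558] [0.80656672 0.23182926 0.05868795]
```

```bash
python3 - <<'E'
from h import *
def look(n,c,z0,z1,r):
    im=get_image("wrist");P=cloud(im);np.savez(n+".npz",P=P)
    cv2.imwrite(f"pics/{n}.png",im["frame"])
    a=sel(P,c,.05,z0,z1);print(n,len(a),np.linalg.inv(im["view"])[:3,3])
    if len(a)>10: print(np.median(a[:,2]),(a[:,:2].min(0)+a[:,:2].max(0))/2,np.ptp(a[:,:2],0),fitc(a[:,:2]))
    return a
move_to([.5137,.147,.26],down(0.));print(state()["time"],state()["ee_pos"])
look("wcan",(.5137,.147),.097,.112,.026)
move_to([.5833,-.1538,.26],down(0.));print(state()["time"],state()["ee_pos"],state()["joint_pos"])
look("wlid",(.5833,-.1538),.105,.125,.0285)
a=np.hstack([cv2.imread("pics/wcan.png"),cv2.imread("pics/wlid.png")]);cv2.imwrite("pics/w.png",cv2.resize(a,(800,250)))
E
```

```text
2.775 [0.5139067  0.14637069 0.25989609]
wcan 596 [0.59842536 0.14598446 0.41381164]
0.1043093728296782 [0.51461392 0.14663205] [0.05560703 0.05473613] (array([0.51545249, 0.1464403 , 0.02607888]), np.float64(0.0008029806269301079))
4.0 [ 0.58342903 -0.15273329  0.26021143] [-3.12793011e-01  1.07727114e-01  1.16050849e+00  6.41017767e-04
  1.87320164e+00  1.25712341e+00]
wlid 2394 [ 0.66788052 -0.15305471  0.41414297]
0.11508862678359963 [ 0.58477845 -0.15546122] [0.05689079 0.05544605] (array([ 0.58600623, -0.15536075,  0.02012247]), np.float64(0.005557406377991674))
```

View pics/w.png

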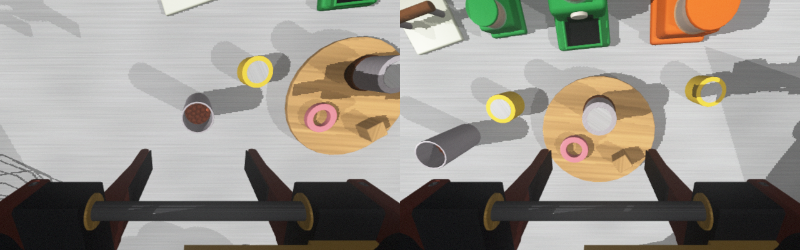

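```bash
python3 - <<'E'
from h import *
L=(.5842,-.1545)
move_l([*L,.14],.12,down(0.));move_l([*L,.048],.06)
print(state()["ee_pos"],state()["ft_force"])
im=get_image("scene");cv2.imwrite("pics/pre.png",cv2.resize(im["frame"][130:290,170:390],(660,480)))
close();s=state();print("gap",s["finger_gap"],s["ee_pos"],s["ft_force"],s["time"])
if .058<s["finger_gap"]<.066:
    move_l([*L,.085],.05);hold(.2);s=state();print(s["ft_force"],s["time"])
    im=get_image("scene");P=cloud(im);cv2.imwrite("pics/lift.png",cv2.resize(im["frame"][110:290,180:400],(660,540)))
    a=sel(P,L,.045,.135,.17);print(np.median(a[:,2]),a[:,2].max())
E
```

```text
[ 0.58448931 -0.15458707  0.04852876] [ 0.32151515 -0.30883346  0.30889699]
gap 0.06179146648640213 [ 0.58422806 -0.15450569  0.04805498] [ 0.01151733  0.22488697 -0.28926173] 7.4667
[-0.38948211  0.25556569 -1.12238166] 8.5583
0.1501981126386881 0.16990359800253596
```

View pics/lift.png

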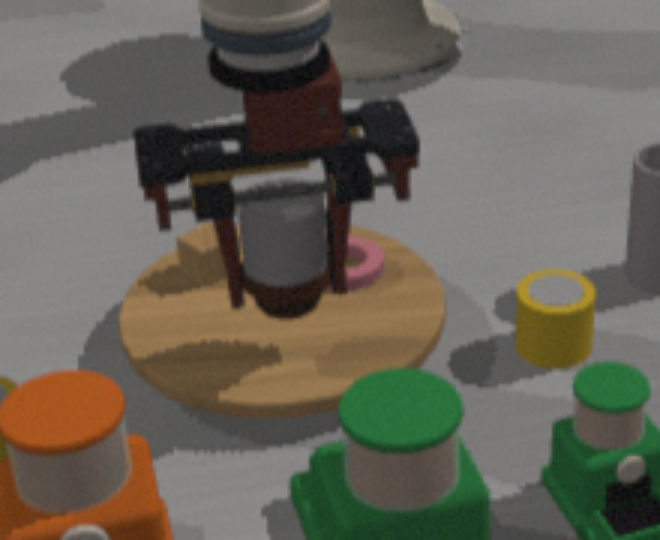

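The lid set is lifted in one piece: the cap at about (283,240) in the crop is nested on the rim, with the fingers across the rim. Next I'll carry it over the canister and compare the two there.

```bash
python3 - <<'E'
from h import *
L=(.5842,-.1545);C=(.5145,.147)
move_l([*L,.19],.1);move_l([*C,.19],.12);move_l([*C,.15],.08);hold(.4)
s=state();print(s["ee_pos"],s["time"],s["ft_force"])
im=get_image("scene");P=cloud(im);cv2.imwrite("pics/over.png",cv2.resize(im["frame"][100:250,330:480],(600,600)))
zr=s["ee_pos"][2]+.011
for n,z0,z1,r in(("cap",zr+.01,zr+.03,.0285),("rim",zr-.005,zr+.005,.031),("plug",zr-.02,zr-.01,.023),("can",.02,.095,.028)):
    b=sel(P,C,.036,z0,z1)
    b=b[np.abs(b[:,1]-C[1])<.02]
    print(n,len(b),fitc(b[:,:2],r=r) if len(b)>5 else 0)
w=get_image("wrist");Q=cloud(w);cv2.imwrite("pics/overw.png",w["frame"])
k=sel(Q,C,.04,.098,.112);print("wrist canrim",len(k),fitc(k[:,:2]) if len(k)>10 else 0)
k=sel(Q,C,.04,zr+.05,zr+.062);print("wrist captop",len(k),(k[:,:2].min(0)+k[:,:2].max(0))/2,np.ptp(k[:,:2],0))
E
```

```text
[0.51464299 0.1470224  0.15032363] 13.5833 [-0.60174079 -0.35966919 -1.11419087]
cap 155 (array([0.51427289, 0.14845444]), np.float64(0.0011609439371553542))
rim 74 (array([0.51441209, 0.14836101]), np.float64(0.001434091451006013))
plug 66 (array([0.5147878 , 0.14743532]), np.float64(0.0011604776651129045))
can 547 (array([0.51406827, 0.14820085]), np.float64(0.001505336036336627))
wrist canrim 583 (array([0.51555895, 0.14676644, 0.02610951]), np.float64(0.0007853685288046487))
wrist captop 11400 [0.51975204 0.14645447] [0.04864954 0.07534894]
```

View pics/over.png

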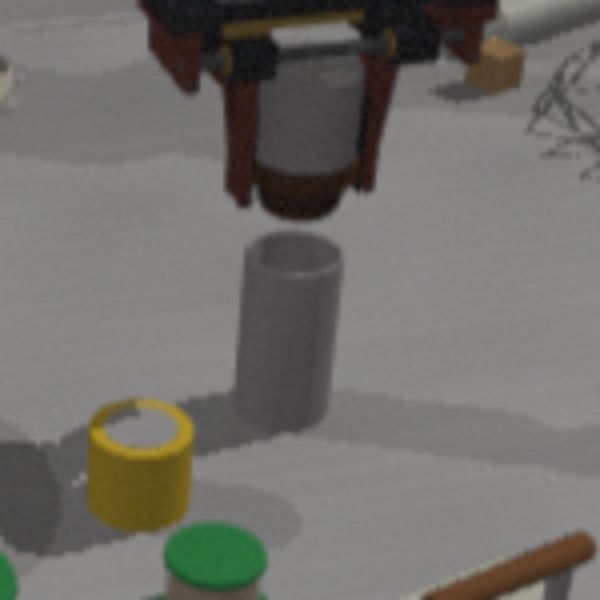

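Relative to the can, the lid set is off by under 0.5 mm in the scene view. The plug sits above the mouth at crop (298,215), and the mouth is at (293,250). I'll lower it with force checks.

```bash
python3 - <<'E'
from h import *
C=(.5143,.1468)
move_l([*C,.124],.06);hold(.2);f0=state()["ft_force"];print(f0)
z=.124
while z>.0965:
    z-=.002 if z>.104 else .0007
    move_l([*C,z],.03);s=state();d=s["ft_force"]-f0
    print(round(z,4),s["ee_pos"].round(4),d.round(2),round(s["time"],2))
    if np.linalg.norm(d)>5: break
im=get_image("scene");P=cloud(im);cv2.imwrite("pics/in.png",cv2.resize(im["frame"][100:250,330:480],(600,600)))
E
```

```text
[-0.18326568  0.72175762 -1.81851392]
0.122 [0.5142 0.1468 0.1219] [ 0.98 -0.52 -0.09] 14.72
0.12 [0.5142 0.1468 0.1198] [0.67 0.08 0.47] 14.97
0.118 [0.5142 0.1468 0.1177] [ 0.56 -0.72  0.35] 15.22
0.116 [0.5142 0.1468 0.1158] [-0.28 -0.53  0.45] 15.47
0.114 [0.5142 0.1468 0.1138] [-0.71 -0.21  0.59] 15.72
0.112 [0.5142 0.1468 0.1118] [-0.54 -0.17  0.41] 15.97
0.11 [0.5142 0.1468 0.1098] [ 0.14 -1.45 -0.39] 16.22
0.108 [0.5142 0.1468 0.1078] [0.31 0.14 0.28] 16.47
0.106 [0.5142 0.1468 0.1058] [-0.3  -0.83  0.49] 16.72
0.104 [0.5142 0.1468 0.1038] [ 0.9  -1.36  0.25] 16.97
0.1033 [0.5143 0.1468 0.1033] [ 0.59 -1.15  0.25] 17.22
0.1026 [0.5143 0.1468 0.1026] [-0.45 -0.39  0.74] 17.47
0.1019 [0.5143 0.1468 0.1018] [ 0.58 -0.15  0.03] 17.72
0.1012 [0.5143 0.1468 0.1011] [ 0.26  0.78 -0.15] 17.97
0.1005 [0.5144 0.1468 0.101 ] [-1.26 -1.72  4.65] 18.22
```

View pics/in.png

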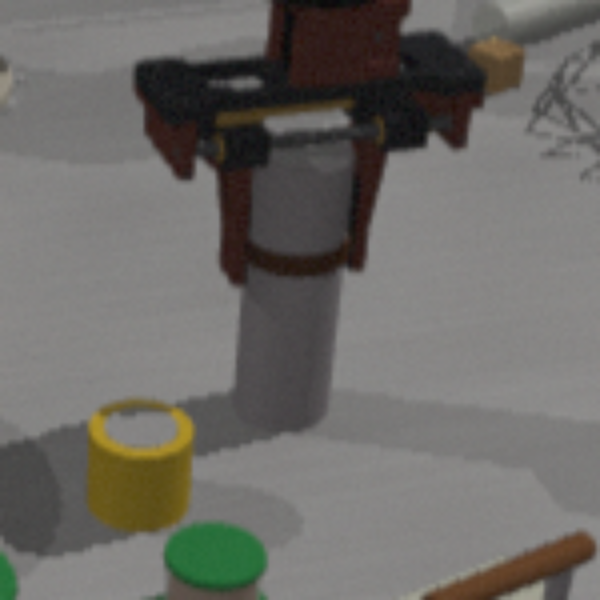

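It is home: contact force of 4.6 N at TCP z = 0.101, and the dark rim at crop (298,260) sits level on the can. Now I'll release and check.

```bash
python3 - <<'E'
from h import *
C=(.5143,.1468)
gripper_open();hold(.5);s=state();print(s["finger_gap"],s["ft_force"],s["time"])
move_l([*C,.1375],.05);hold(.2);print(state()["ee_pos"])
im=get_image("scene");P=cloud(im);cv2.imwrite("pics/rel.png",cv2.resize(im["frame"][100:250,330:480],(600,600)))
for n,z0,z1,r in(("cap",.125,.16,.0285),("rim",.108,.115,.031),("can",.02,.095,.028)):
    b=sel(P,C,.036,z0,z1);b=b[np.abs(b[:,1]-C[1])<.02];print(n,len(b),fitc(b[:,:2],r=r) if len(b)>5 else 0)
E
```

```text
0.0880133850238877 [ 0.12354956 -0.40554005  0.68718427] 19.375
[0.51408784 0.1467592  0.13699573]
cap 247 (array([0.56748646, 0.1419745 ]), np.float64(0.003419835680211706))
rim 50 (array([0.51417572, 0.14856588]), np.float64(0.0011596157740546608))
can 480 (array([0.51389805, 0.1483277 ]), np.float64(0.0011763107390232428))
```

View pics/rel.png

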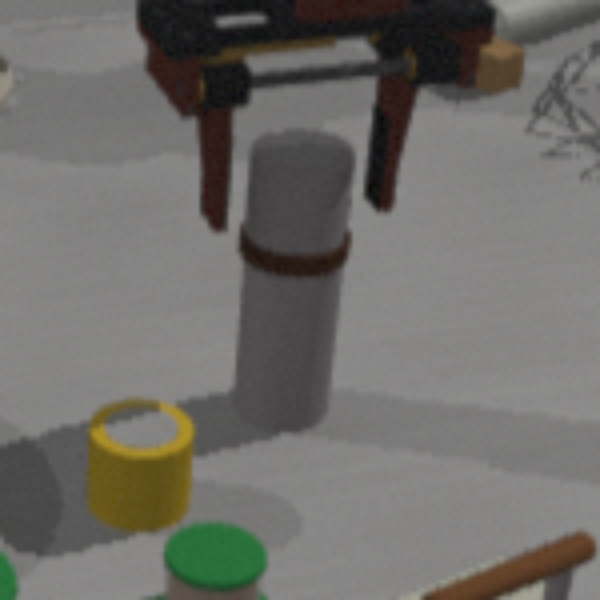

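The stopper is home and the cap is nested on it, with the fingers clear of both (cap at crop (300,190), rim at (296,252)). The 0.567 cap fit is a wrong-side circle solution, which the picture contradicts. Now I'll grip the cap and lift.

```bash
python3 - <<'E'
from h import *
C=(.5143,.1468)
close();s=state();print(s["finger_gap"],s["ft_force"],s["time"])
if .053<s["finger_gap"]<.060:
    move_l([*C,.150],.03);move_l([*C,.2375],.08);hold(.6)
s=state();print(s["finger_gap"],s["ee_pos"],s["ft_force"],s["time"])
im=get_image("scene");P=cloud(im);cv2.imwrite("pics/end.png",cv2.resize(im["frame"][40:290,170:490],(768,600)))
for n,z0,z1,r in(("rim",.108,.115,.031),("can",.02,.095,.028)):
    b=sel(P,C,.036,z0,z1);b=b[np.abs(b[:,1]-C[1])<.02];print(n,len(b),fitc(b[:,:2],r=r) if len(b)>5 else 0)
b=sel(P,C,.04,.11,.15);b=b[np.hypot(*(b[:,:2]-C).T)<.02];print("boss/knob z",np.percentile(b[:,2],[5,50,95]))
b=sel(P,C,.034,.17,.28);print("cap z span",np.percentile(b[:,2],[1,99]))
E
```

```text
0.055412557416211455 [ 0.3424657   0.61527711 -0.46951134] 21.1333
0.05569236597625557 [0.51431601 0.14678821 0.23752969] [-0.30280142 -0.78728434 -0.71844076] 23.5417
rim 49 (array([0.57286721, 0.14434657]), np.float64(0.003009081985446471))
can 479 (array([0.56576785, 0.14144172]), np.float64(0.0037915889976023083))
boss/knob z [0.12291314 0.12457607 0.14093012]
cap z span [0.21898988 0.27758675]
```

View pics/end.png

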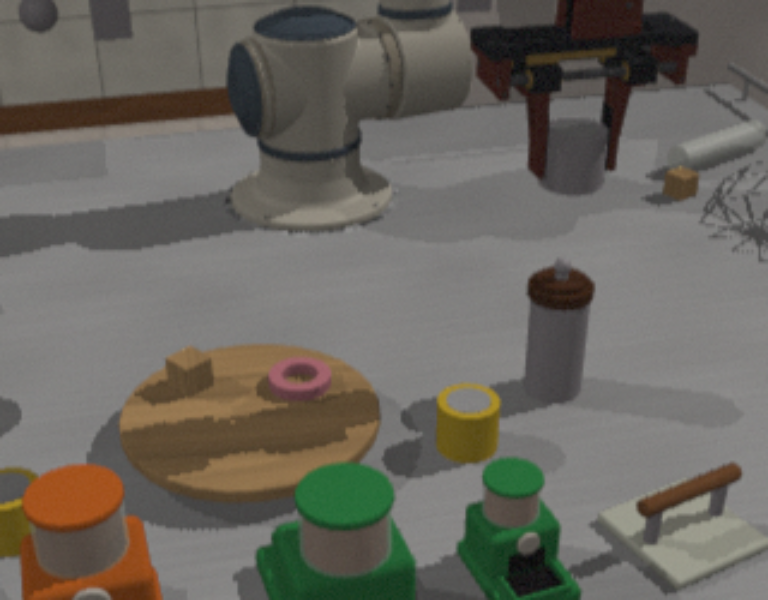

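The cap hangs upright in the fingers with its mouth at about 0.219 m. The stopper is level on the can, boss top at 0.1246 m against 0.124 expected. Toys, dispenser and tile look undisturbed.

```bash
python3 -c "
from bench import *
job_done();print(state()['finger_gap'],state()['time'])"
```

```text
the job is handed in; nothing more can be done
the job is handed in; nothing more can be done
```

The job is handed in at about 23.5 s of the 58 s allowed; no verdict was reported. I gripped the stopper's rim and lifted the lid set off the tray in one piece. I then lowered it into the canister until it seated, at a contact force of 4.6 N, and let go. Finally I gripped the cap alone and raised it 10 cm.

**Last checks:**
- **Cap:** held upright, mouth at about 0.219 m, finger gap steady at 55.4 to 55.7 mm.
- **Stopper:** boss top at 0.1246 m against 0.124 m expected, and the rim looks level. It was 0.3 mm off the can's centre just after release.
- **Everything else:** the canister, toys, dispenser and tile look in place in the last picture. I did not measure them again.

**Checks that failed or disagreed:**
- Three late circle fits landed on the wrong side, at x of about 0.57 m: the cap's after release, and the rim's and can's at the end. The pictures contradicted them, so I disregarded them. That leaves no final numeric check of centring.
- The gap on the cap reads about 1.5 mm under its stated 57 mm. I did not find out why.

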